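# Close the centrifuge and set its speed knob

### The arm

A 7-joint arm with a two-finger parallel gripper is mounted at the origin on the work surface. World frame = base frame: x ahead of the robot, y to its left, z up, the work surface at z = 0. Lengths are in mm, angles in degrees, forces in N, time in s.
With the tool pointing down it reaches from about 425 to 875 mm from the base axis. Payload 4.7 kg.
Tool frame: the origin (TCP) lies between the finger pads; the fingertips stand r.tip_reach ahead of it and the grasp point (between the pads) is the TCP (r.tip_reach is the distance from the TCP to the fingertips, in mm); z points along the fingers, y is the line along which they close (so a half turn about z gives the same grasp; the last joint's range is limited). The gripper opens to 87 mm and grips with 3 to 60 N. Pads are 19 mm wide; open, the fingers measure 117 mm over their backs; the gripper's body (75 mm by 190 mm) begins 51 mm behind the grasp point.
Start: joints at [74.433, 18.392, -4.016, 83.108, 1.295, 78.541, -3.26], TCP at [183.231, -623.659, 241.587] pointing down, gripper open.
Joint ranges: [-163.93, 163.93], [-17.29, 119.83], [-79.2, 71.16], [3.27, 140.29], [-89.18, 269.18], [5.43, 117.66], [-154.24, 154.24]. Speed limits (degrees/s): [147.25, 147.25, 180, 180, 180, 180, 180].

### API

Orientations are given as [roll, pitch, yaw] about the fixed x, y, z axes, in that order (R = Rz(yaw) Ry(pitch) Rx(roll)).
In Python, from station import r gives the robot as it stands.
- The arm moves only by the tool carry_out, never from a script. Its argument "deltas" is a list of rows, each an object with "dr": the turn, a rotation vector about the tool's x, y, z in degrees, a list of three; "slide": the shift along the tool's x, y, z in m, a list of three; "hand": the opening, from 0 (shut) to 1 (fully open). In form: [{"dr": [rx, ry, rz], "slide": [x, y, z], "hand": hand}, ...]. A call has 1 to 20 rows; each row is the pose to reach, as a shift and turn from the pose commanded when the call began, along the tool's axes at that moment; what a row does not reach only later rows make up. A row lasts 1/12 s, in which the tool goes at most 41.7 mm and 7.16 degrees, less where a joint would pass 70% of its speed; a pose out of reach is approached as far as the arm can. A call with a gripper value outside its range is refused whole. The fingers move at their own pace and stop on an object; "newtons" is the grip in N (left out, the last holds). Time passes only in rows, so rows that repeat a pose let the fingers close. It gives the time, the measured TCP pose, the force, the opening and the grip force at its end, in the units of the state.
- r.get_obs(): the state, without advancing time (a new reading comes with each control period).
- r.read_camera(name): name is "side" or "top"; returns the picture (384x512x3 uint8, blue, green, red); there is no depth.
- r.camera_model(name): a dict with "mtx" (3x3 intrinsics, pixels), "T" (4x4, takes a point from camera to world coordinates). Camera axes: x right, y up, looking along -z (the intrinsics and any distortion apply to the point x, -y, -z); pixel columns grow to the right and rows downward; lengths in mm; the calibration is good to about 2 mm. A picture is of the moment at which its call begins. camera_model takes no time and is no camera call.
- r.job_done(): hands the job in; it is judged then, once.
The state is a dict: "t": time; "q": joint angles; "qvel": joint speeds; "joint_efforts": joint torques, N m; "ee_pos": TCP position; "tool_rot": TCP orientation; "force": force on the tool from outside, world axes, zero at the start; "wrist_torque": the same for the moment, N m; "grip_width": opening from 0.0 (shut) to 1.0 (fully open); "grasp_force": force on a finger pad.
Only numpy, scipy, OpenCV 4.12 (cv2) and the standard library are available. Lean on these libraries where they do the work, as an engineer would, in place of code of your own. Each camera call takes 0.05 s, during which the arm holds its last target. There are 200 camera calls.

### The job

The centrifuge is loaded but still open. Take its lid off the slanted rest and lower it gently onto the bowl, without dropping it, so that it sits fully home and level, and let go; then turn the speed knob on its sloping control panel clockwise until its pointer lines up with the long index mark. Leave the two bottles and the timer where they stand.

Things in the scene. Friction and masses are not known exactly. Their poses are not given: they have to be found in the camera images.
- centrifuge: Benchtop centrifuge, fixed: grey round base 224 mm across, blue cone on it with an open bowl, 200 mm high. A grey panel 130 mm wide juts out in front (local -x, its front edge 203 mm from the axis) and slopes 30 degrees, facing up and to -x; it carries the speed knob. Origin: centre of its underside; z up.
- bowl_rim (a point): Centre of the bowl's mouth, at the height of the rim's level top face, 200 mm above the table; the rim is 184 mm across outside, 156 mm inside. A rotor stands inside, 40 mm below the rim.
- lid: Loose round grey lid, about 0.25 kg, black bar handle on top. Flange 170 mm across, 6 mm thick (lid z 8 to 14 mm); under it a step 146 mm across, 8 mm deep, fits into the mouth with 5 mm play all round. Origin: centre of the step's underside; z points out through the handle. It starts on the rest, z tilted 28 degrees towards the rest's -x. Any turn about its own z is fine on the bowl.
- lid_grip (a point): Point on the lid's axis in its handle, 38 mm above the lid's origin, axes as the lid's. Handle: straight solid bar 64 mm long (lid y), 18 mm thick (lid x: pinch across this), from lid z = 14 to 52 mm.
- lid_seat (a point): Centre of the flange's underside; coincides with bowl_rim when the lid is seated and centred.
- lid_rest: Steel lid rest, fixed: a board 200 mm long, 170 mm wide, sloping 28 degrees, high side at local +x, face up and to -x. Two 12 mm pegs square to the board hold the lid's lower edge and stand 9 mm above the flange: lift the lid 30 mm square to the board to clear them. Origin: on the table below the board's middle.
- speed_knob (a joint): Angle of the speed knob in rad, growing clockwise as seen facing the panel, range 0 to 2.8; starts between 0 and 0.8. At 1.4 the pointer lines up with the long index mark. It turns stiffly and stays where it is left.
- knob_grip (a point): Point on the knob's axis, 34 mm out from the panel; its z is the knob's axis, pointing out of the panel. Knob: disc 64 mm across, up to 12 mm from the panel, and on it a bar grip 58 mm long, 16 mm thick, 12 to 42 mm from the panel, lying along the line from the axis to pointer_tip. A white line on the bar's top marks its pointer end.
- pointer_tip (a point): Tip of the knob's pointer, 31 mm from the knob's axis and 16 mm above the panel; turns with the knob.
- index_point (a point): Fixed point in front of the long black index mark on the white dial (the longest and broadest of the dial's marks, the one up-slope towards the bowl) where pointer_tip should be: 31 mm from the knob's axis, 16 mm above the panel.
- reagent_bottle: Bystander: amber bottle, 68 mm across, 150 mm tall; origin at its foot.
- wash_bottle: Bystander: white wash bottle, 72 mm across, 175 mm tall with its spout; origin at its foot.
- timer: Bystander: flat white bench timer, 70 by 90 mm, 24 mm tall; origin at its foot.
Things that resemble listed ones, but are neither listed nor needed, are in the scene too. There is more than one size of the lid; the one meant has the size given above.

How it is judged (in metres and radians):
On the way, in this order (a step that is already met when the one before it is completed fails the run):
1. the lid is seated level on the bowl's rim and let go, before the knob is set (horizontal distance between lid_seat and bowl_rim below 0.006 m and z of lid_seat in the frame of bowl_rim between -0.004 and 0.0025 m and angle between lid's own z axis and vertical below 0.03 rad and contact force between lid and the fingers below 0.1 N), for 0.2 s.
2. with the lid seated, the knob's pointer is at the index mark (horizontal distance between lid_seat and bowl_rim below 0.006 m and z of lid_seat in the frame of bowl_rim between -0.004 and 0.0025 m and angle between lid's own z axis and vertical below 0.03 rad and distance between pointer_tip and index_point below 0.0035 m), for 0.2 s.
At the end, for the whole second after the job is handed in: The lid lies at rest on the centrifuge, its seat point within 6 mm sideways and 2.5 mm in height (4 mm below at most) of the rim's centre, level within 0.03 rad; the knob is at rest with its pointer tip within 3.5 mm of the index point (about 6 degrees) (all of step 2 and linear speed of lid below 0.02 m/s and velocity of joint speed_knob between -0.05 and 0.05 rad/s); the robot touches nothing.
It fails at once if a bystander (bottle, timer) is pushed more than 30 mm or tipped over (distance of any of reagent_bottle, wash_bottle, timer from where it was at the start of the episode above 0.03 m or angle between any of reagent_bottle, wash_bottle, timer's own z axis and vertical above 0.4 rad).
It fails at once if the lid is dropped onto the bowl: it moves faster than 0.4 m/s close above the rim (horizontal distance between lid_seat and bowl_rim below 0.05 m and z of lid_seat in the frame of bowl_rim below 0.03 m and linear speed of lid above 0.4 m/s).
It fails at once if the lid is rammed against the centrifuge with more than 50 N (contact force between lid and centrifuge above 50 N).
It also fails if it takes over 67 s, if anything falls off the work surface, if the arm or the gripper's body presses on something with over 40 N, if the wrist force passes 120 N, or if a joint passes its speed limit or range.

## Working session

There is one attempt and no reset: what is moved stays moved. The work goes in short steps, Python scripts to look and compute and a tool call to move; the robot and the scene stay as the last step left them, time stands still between calls to the robot, and variables do not carry over. Pictures are saved under pics/ and viewed, at most 10 in all, crops included, and the job is handed in when it is done.

Besides the shell and the picture viewer there is one more tool, called after "Call:" as name([rows], argument=value, ...), one row to a line, values as JSON. carry_out: Moves the arm, as the interface text tells. Its arguments: {"type":"object","properties":{"deltas":{"type":"array"},"newtons":{"type":"number"}},"required":["deltas"]}

```bash
mkdir -p pics; ls; python3 - <<'E'
from station import r
import cv2,json
o=r.get_obs();print({k:o[k] for k in ('t','ee_pos','tool_rot','grip_width','force')},r.tip_reach)
for n in('side','top'):
    cv2.imwrite(f'pics/{n}0.png',r.read_camera(n));m=r.camera_model(n);print(n,m)
E
```

```text
pics
{'t': 0.0, 'ee_pos': array([ 183.04197052, -623.17434803,  240.49065672]), 'tool_rot': array([-1.79894201e+02,  5.98511429e-03,  1.63763718e+01]), 'grip_width': 1.000342259017252, 'force': array([-0.37899079, -0.6731805 , -0.16841737])} 19.0
side {'mtx': array([[453.59431924,   0.        , 256.70210707],
       [  0.        , 453.59431924, 196.52684417],
       [  0.        ,   0.        ,   1.        ]]), 'T': array([[-9.85218047e-01,  1.16443848e-01, -1.25643264e-01,
         2.92615069e+02],
       [-1.70211382e-01, -7.48166335e-01,  6.41307430e-01,
         9.32563582e+02],
       [-1.93257558e-02,  6.53213568e-01,  7.56927044e-01,
         1.25274515e+03],
       [ 0.00000000e+00,  0.00000000e+00,  0.00000000e+00,
         1.00000000e+00]])}
top {'mtx': array([[468.23531392,   0.        , 270.31804024],
       [  0.        , 468.23531392, 184.23007514],
       [  0.        ,   0.        ,   1.        ]]), 'T': array([[-2.18122116e-02,  9.95027347e-01, -9.71843949e-02,
         3.35666050e+02],
       [-9.99661922e-01, -2.03307608e-02,  1.62080999e-02,
         1.06248790e+01],
       [ 1.41516699e-02,  9.75050735e-02,  9.95134408e-01,
         1.66342583e+03],
       [ 0.00000000e+00,  0.00000000e+00,  0.00000000e+00,
         1.00000000e+00]])}
```

View pics/top0.png

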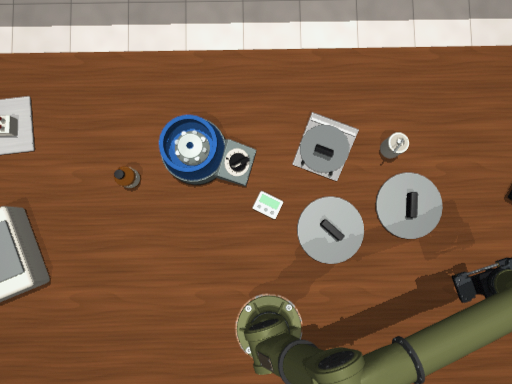

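View pics/side0.png

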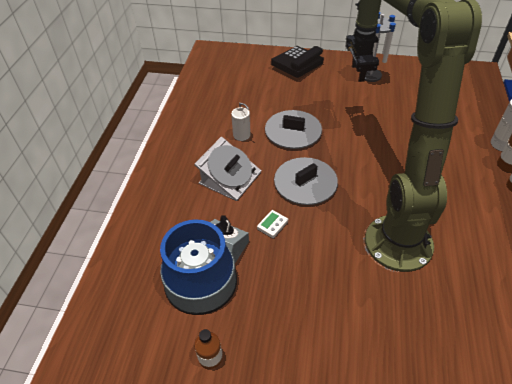

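Top view candidates for the lid: (325,148) on the slanted rest, about 50 px across; (330,230) and (409,206) flat on the table, about 65 px across. The one on the rest is the smaller and tilted, so it fits. The centrifuge rim is near (191,145), the knob near (237,160). I'll confirm this in an enlarged crop.

```bash
python3 - <<'E'
import cv2,numpy as np
t=cv2.imread('pics/top0.png');s=cv2.imread('pics/side0.png')
f=lambda i,x,y:cv2.resize(i[y:y+75,x:x+100],(400,300),interpolation=cv2.INTER_CUBIC)
cv2.imwrite('pics/c1.png',np.vstack([np.hstack([f(t,275,110),f(t,158,112)]),np.hstack([f(s,180,130),f(s,155,210)])]))
E
```

```text
(no output)
```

View pics/c1.png

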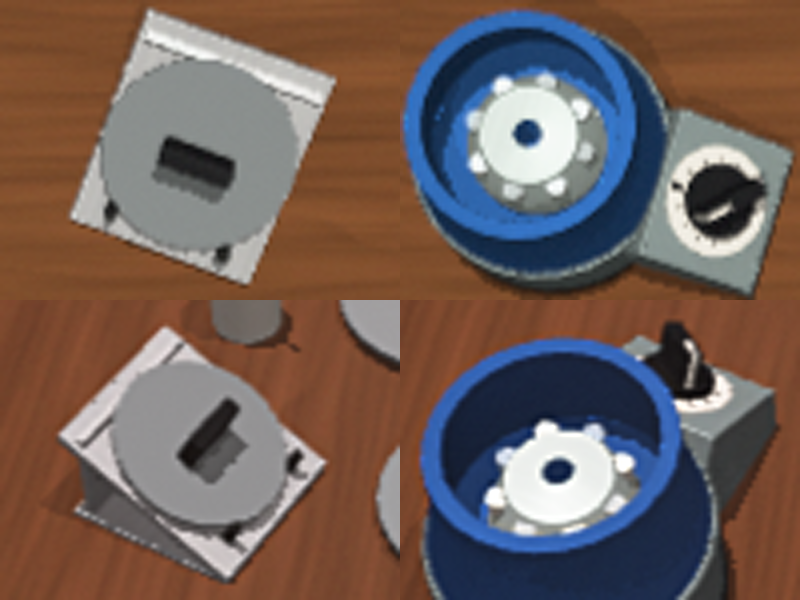

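The crop confirms it: a lid of about 170 mm on the board, resting on two pegs at the low side (towards the robot), with its handle across the slope. The knob's white pointer line points to image left-down (crop 697,222), and the long mark is left of the dial at crop (677,187), up-slope. Now I'll measure.

```bash
cat >h.py <<'E'
import cv2,numpy as np
from station import r
from scipy.optimize import least_squares
CM={n:r.camera_model(n) for n in('top','side')}
def rays(n,px):
    m=CM[n];px=np.atleast_2d(np.asarray(px,float))
    d=np.c_[px,np.ones(len(px))]@np.linalg.inv(m['mtx']).T*[1,-1,-1]
    d=d@m['T'][:3,:3].T
    return m['T'][:3,3],d/np.linalg.norm(d,axis=1)[:,None]
def onplane(n,px,c,nrm):
    o,d=rays(n,px);return o+d*(((c-o)@nrm)/(d@nrm))[:,None]
def tri(pt,ps):
    A=np.zeros((3,3));b=np.zeros(3)
    for n,p in(('top',pt),('side',ps)):
        o,d=rays(n,p);P=np.eye(3)-np.outer(d[0],d[0]);A+=P;b+=P@o
    return np.linalg.solve(A,b)
def big(mask,area=None):
    c=cv2.findContours(mask.astype(np.uint8)*255,cv2.RETR_EXTERNAL,cv2.CHAIN_APPROX_NONE)[0]
    return max(c,key=cv2.contourArea)[:,0].astype(float)
E
python3 - <<'E'
from h import *
t=cv2.imread('pics/top0.png');s=cv2.imread('pics/side0.png')
print('lid',t[130,325],t[165,320],s[160,215],s[185,235],'rest',t[120,335],s[150,203],s[186,210],'panel',t[178,233],t[150,232],s[245,235],'rimtop',t[118,205],t[166,170],s[225,180],s[262,165],'cone',t[175,205],s[290,200],'in',t[127,200])
for n,i in(('t',t),('s',s)):
  print(n,i[{'t':150,'s':185}[n]-0:{'t':151,'s':186}[n],{'t':292,'s':205}[n]:{'t':360,'s':255}[n]].max(2).tolist())
E
```

```text
lid [142 143 139] [141 142 138] [147 146 147] [153 151 152] rest [ 85  96 118] [ 48  74 129] [90 90 94] panel [144 148 136] [227 236 240] [55 55 55] rimtop [ 44  72 110] [104  61  28] [184 103  56] [173  95  53] cone [78 47 20] [76 45 28] in [111  65  30]
t [[123, 122, 123, 124, 120, 129, 195, 180, 130, 143, 142, 142, 144, 142, 143, 143, 144, 144, 143, 144, 144, 135, 72, 31, 33, 33, 35, 36, 34, 37, 37, 37, 38, 37, 33, 32, 27, 22, 24, 23, 30, 78, 143, 143, 143, 143, 143, 142, 144, 143, 143, 143, 143, 144, 142, 143, 150, 166, 120, 127, 128, 127, 127, 126, 126, 128, 126, 127]]
s [[146, 114, 96, 95, 93, 93, 94, 95, 95, 96, 99, 98, 90, 80, 100, 172, 130, 97, 85, 79, 69, 76, 97, 125, 148, 152, 150, 150, 150, 151, 153, 152, 130, 101, 80, 89, 82, 84, 89, 113, 122, 138, 195, 167, 97, 76, 119, 134, 135, 134]]
```

```bash
python3 - <<'E'
from h import *
I={'top':cv2.imread('pics/top0.png'),'side':cv2.imread('pics/side0.png')}
# rim
ez=np.array([0,0,1.])
for n,im in I.items():
    b=im.astype(int);m=(b[...,0]>(140 if n=='top' else 135))&(b[...,0]-b[...,2]>80)
    m[:100]=0;m[300:]=0
    c=big(m);p=onplane(n,c,200*ez,ez)
    f=least_squares(lambda v:np.hypot(p[:,0]-v[0],p[:,1]-v[1])-v[2],[*p[:,:2].mean(0),90],loss='soft_l1')
    print('rim',n,f.x.round(1),np.abs(f.fun).max().round(1))
# lid
C={}
for n,(lo,hi,x0,x1,y0,y1) in {'top':(132,152,298,353,118,180),'side':(138,160,203,258,143,192)}.items():
    im=I[n].astype(int);m=np.zeros(im.shape[:2],bool)
    g=(im.min(2)>=lo)&(im.max(2)<=hi)&(np.ptp(im,axis=2)<9)
    m[y0:y1,x0:x1]=g[y0:y1,x0:x1]
    m=cv2.morphologyEx(m.astype(np.uint8),cv2.MORPH_OPEN,np.ones((3,3)))
    C[n]=cv2.convexHull(big(m).astype(np.float32)).astype(int)
    poly=np.zeros(m.shape,np.uint8);cv2.fillConvexPoly(poly,C[n],1);C[n]=big(poly)
    print(n,cv2.fitEllipse(C[n].astype(np.float32)))
def nr(yaw,t):return np.array([-np.sin(t)*np.cos(yaw),-np.sin(t)*np.sin(yaw),np.cos(t)])
T=np.radians(28)
def res(v,sep=False):
    o=[]
    for n in C:
        p=onplane(n,C[n],v[:3],nr(v[3],T));o.append(np.linalg.norm(p-v[:3],axis=1)-v[4])
    return np.concatenate(o)
c0=tri(cv2.fitEllipse(C['top'].astype(np.float32))[0],cv2.fitEllipse(C['side'].astype(np.float32))[0])
f=least_squares(res,[*c0,np.radians(-21),85],loss='soft_l1')
print('lid flange top centre',c0.round(1),f.x.round(2),np.degrees(f.x[3]),np.abs(f.fun).mean())
# handle: black bar: rotated rect
for n,im in I.items():
    mm=im.max(2)<(40 if n=='top' else 62)
    z=np.zeros_like(mm);b={'top':(308,338,140,162),'side':(220,243,150,172)}[n];z[b[2]:b[3],b[0]:b[1]]=mm[b[2]:b[3],b[0]:b[1]]
    print('handle',n,cv2.minAreaRect(big(z).astype(np.float32)))
# panel corners
a=tri((246.75,184.5),(248.75,232.5));u=tri((218,177.5),(232,245));print('panel front corner',a,'up',u)
E
```

```text
rim top [615.5 245.3  89.4] 1.8
rim side [616.  245.5  89.3] 1.9
top ((324.43804931640625, 148.2145233154297), (46.987548828125, 48.121063232421875), 106.56756591796875)
side ((229.52989196777344, 165.3971405029297), (36.73103332519531, 44.565731048583984), 126.62805938720703)
lid flange top centre [ 613.3 -205.1   67.6] [ 6.1140e+02 -2.0385e+02  7.0850e+01 -3.3000e-01  8.2670e+01] -18.74691074665738 1.3569420361897326
handle top ((323.54998779296875, 149.84999084472656), (17.39252471923828, 6.324554443359375), 18.43494987487793)
handle side ((232.00003051757812, 163.00001525878906), (5.656853675842285, 18.384777069091797), 45.0)
panel front corner [493.67428028  66.05496569  42.88959936] up [520.21982145 160.94064336  98.9816096 ]
```

```bash
python3 - <<'E'
from h import *
I={'top':cv2.imread('pics/top0.png'),'side':cv2.imread('pics/side0.png')}
A=np.array([615.7,245.4,0])
for yaw in (73,74.5):
    y=np.radians(yaw);X=np.array([np.cos(y),np.sin(y),0]);Y=np.array([-X[1],X[0],0]);Z=np.array([0,0,1.])
    S=X*np.cos(np.pi/6)+Z*.5; N=-X*.5+Z*np.cos(np.pi/6)   # up-slope, normal
    p0=A-156.3*X+70.9*Z
    im=I['top'].astype(int);w=(im.min(2)>185);z=np.zeros_like(w);z[145:180,222:252]=w[145:180,222:252]
    ys,xs=np.nonzero(z)
    h=cv2.convexHull(np.c_[xs,ys].astype(np.float32))[:,0]
    p=onplane('top',h,p0,N);uv=np.c_[(p-p0)@S,(p-p0)@Y]
    f=least_squares(lambda v:np.hypot(uv[:,0]-v[0],uv[:,1]-v[1])-v[2],[0,0,38],loss='soft_l1')
    print(yaw,'dial uv,r',f.x.round(1),f.fun.round(1));k=p0+f.x[0]*S+f.x[1]*Y;print('knob axis on panel',k.round(1),'local',((k-A)@X).round(1),((k-A)@Y).round(1))
    # white line and bar on top plane; triangulate line ends from crop pixels
    for n,e in(('top',((158+297/4,112+222/4),(158+335/4,112+203/4))),('side',((155+296/4,210+88/4),(155+287/4,210+42/4)))):
        q=onplane(n,np.array(e)-.4,k+42*N,N)-k;print(n,'line uv',np.c_[q@S,q@Y].round(1).tolist())
    m=onplane('top',[(158+277/4-.4,112+187/4-.4)],k,N)[0]-k;print('mark',(m@S).round(1),(m@Y).round(1))
# lid with fixed yaw
E
python3 - <<'E'
import cv2,numpy as np
t=cv2.imread('pics/top0.png');s=cv2.imread('pics/side0.png')
f=lambda i,x,y,w,h:cv2.resize(i[y:y+h,x:x+w],(400,int(400*h/w)),interpolation=cv2.INTER_CUBIC)
cv2.imwrite('pics/c2.png',np.hstack([f(t,220,140,40,40),f(s,215,210,40,40)]))
E
```

```text
73 dial uv,r [ 2.7  0.2 46.8] [ 0.1 -0.1 -0.2  0.2  0.3 -0.1  0.7  0.   0.3 -1.2 -0.6  0.2 -0.1 -0.9
  0.5  0.5  0.2  0.5  0.  -2.1]
knob axis on panel [570.5  98.2  72.3] local -154.0 0.2
top line uv [[30.7, 27.8], [2.3, 2.1]]
side line uv [[60.6, 43.6], [-5.1, 1.1]]
mark 38.7 0.1
74.5 dial uv,r [ 2.8  4.2 46.8] [ 0.1 -0.2 -0.3  0.1  0.3 -0.1  0.8  0.2  0.4 -1.2 -0.7  0.1 -0.2 -1.
  0.5  0.5  0.3  0.6  0.2 -2.1]
knob axis on panel [570.5  98.2  72.3] local -153.9 4.2
top line uv [[31.5, 27.7], [2.3, 2.6]]
side line uv [[62.7, 43.2], [-5.0, 1.8]]
mark 38.7 -0.8
```

View pics/c2.png

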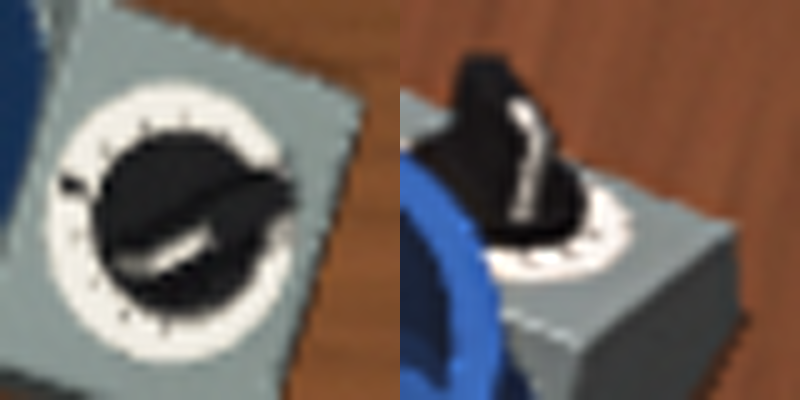

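The enlarged view shows the white line running along the bar's top (crop 212,235 → 155,268) and then down its end face. The index mark is at crop (72,185). Now the lid refinement and move helper.

```bash
cat >>h.py <<'E'
from scipy.spatial.transform import Rotation as Ro
def frame(z,yhint):
    z=np.array(z,float);z/=np.linalg.norm(z);y=np.array(yhint,float);y-=z*(y@z);y/=np.linalg.norm(y)
    return Ro.from_matrix(np.c_[np.cross(y,z),y,z])
def move(pos,R,cur=None):
    o=r.get_obs();p,c=(o['ee_pos'],Ro.from_euler('xyz',o['tool_rot'],degrees=True)) if cur is None else cur
    d=c.inv().apply(np.array(pos)-p)/1000;v=(c.inv()*R).as_rotvec(degrees=True)
    print('at',np.round(p,1),'slide',d.round(4).tolist(),'dr',v.round(2).tolist())
def lidR(yaw=-20.5,t=28):
    y=np.radians(yaw);t=np.radians(t);ex=np.array([np.cos(y),np.sin(y),0]);n=-np.sin(t)*ex+np.array([0,0,np.cos(t)])
    return n,frame(-n,ex)
E
python3 - <<'E'
from h import *
I={'top':cv2.imread('pics/top0.png'),'side':cv2.imread('pics/side0.png')}
C={}
for n,(lo,hi,x0,x1,y0,y1) in {'top':(132,152,298,353,118,180),'side':(138,160,203,258,143,192)}.items():
    im=I[n].astype(int);m=np.zeros(im.shape[:2],bool)
    g=(im.min(2)>=lo)&(im.max(2)<=hi)&(np.ptp(im,axis=2)<9);m[y0:y1,x0:x1]=g[y0:y1,x0:x1]
    m=cv2.morphologyEx(m.astype(np.uint8),cv2.MORPH_OPEN,np.ones((3,3)))
    poly=np.zeros(m.shape,np.uint8);cv2.fillConvexPoly(poly,cv2.convexHull(big(m).astype(np.float32)).astype(int),1);C[n]=big(poly)
for yaw in(-20.5,-22):
    nn,R=lidR(yaw)
    f=least_squares(lambda v:np.concatenate([np.linalg.norm(onplane(n,C[n],v[:3],nn)-v[:3],axis=1)-v[3] for n in C]),[612,-204,69,83],loss='soft_l1')
    print(yaw,f.x.round(1),'mean res',np.abs(f.fun).mean().round(2))
    c=f.x[:3]
    for n in C: # each camera alone on that plane
        p=onplane(n,C[n],c,nn);ex=np.cross(R.as_matrix()[:,2],R.as_matrix()[:,0]);ey=np.cross(nn,ex);uv=np.c_[(p-c)@ex,(p-c)@ey]
        g=least_squares(lambda v:np.hypot(uv[:,0]-v[0],uv[:,1]-v[1])-v[2],[0,0,83],loss='soft_l1');print(n,g.x.round(1))
        b={'top':(308,338,140,162),'side':(220,243,148,172)}[n];im=I[n].max(2)
        z=np.zeros(im.shape,bool);z[b[2]:b[3],b[0]:b[1]]=(im<(58 if n=='top' else 62))[b[2]:b[3],b[0]:b[1]]
        q=big(z);q=onplane(n,q,c+38*nn,nn)-c;u,v=q@ex,q@ey;print(' handle on its top plane x',u.min().round(1),u.max().round(1),'y',v.min().round(1),v.max().round(1),'slope deg',np.degrees(np.arctan2(*np.linalg.svd(np.c_[u-u.mean(),v-v.mean()])[2][0])).round(1))
y=np.radians(73);X=np.array([np.cos(y),np.sin(y),0]);Y=np.array([-X[1],X[0],0]);S=X*.866+np.array([0,0,.5]);N=-X*.5+np.array([0,0,.866]);k=np.array([570.5,98.2,72.3])
q=onplane('top',np.array([(241.2,163.5),(235.5,166.8),(249.5,159.)])-.45,k+42*N,N)-k;print('knob line uv',np.c_[q@S,q@Y].round(1).tolist())
E
```

```text
-20.5 [ 611.4 -203.8   70.9   82.4] mean res 1.39
top [-0.4 -0.3 83.2]
 handle on its top plane x -8.9 17.4 y -28.7 33.2 slope deg -176.7
side [ 0.4  0.3 81.6]
 handle on its top plane x -13.0 7.6 y -27.6 54.3 slope deg -0.5
-22 [ 611.4 -203.7   71.    82.2] mean res 1.44
top [-0.5 -0.3 83.2]
 handle on its top plane x -9.1 16.6 y -29.2 32.7 slope deg -178.3
side [ 0.4  0.3 81.2]
 handle on its top plane x -13.1 7.4 y -27.7 53.2 slope deg -1.7
knob line uv [[3.7, 5.0], [20.4, 21.9], [-21.2, -18.9]]
```

```bash
python3 - <<'E'
from h import *
n,R=lidR(-21);c=np.array([611.4,-203.8,70.9]);print(n)
move(c+126*n,R)
E
```

```text
[-0.43828946  0.16824356  0.88294759]
at [ 183.1 -623.2  240.6] slide [0.4822, -0.3174, 0.0589] dr [-26.08, 12.81, -51.56]
```

Call:
carry_out([
  {"dr":[-26.08,12.81,-51.56],"slide":[0.482,-0.317,0.059],"hand":0.6},
  {"dr":[-26.08,12.81,-51.56],"slide":[0.482,-0.317,0.059],"hand":0.6},
  {"dr":[-26.08,12.81,-51.56],"slide":[0.482,-0.317,0.059],"hand":0.6},
  {"dr":[-26.08,12.81,-51.56],"slide":[0.482,-0.317,0.059],"hand":0.6},
  {"dr":[-26.08,12.81,-51.56],"slide":[0.482,-0.317,0.059],"hand":0.6},
  {"dr":[-26.08,12.81,-51.56],"slide":[0.482,-0.317,0.059],"hand":0.6},
  {"dr":[-26.08,12.81,-51.56],"slide":[0.482,-0.317,0.059],"hand":0.6},
  {"dr":[-26.08,12.81,-51.56],"slide":[0.482,-0.317,0.059],"hand":0.6},
  {"dr":[-26.08,12.81,-51.56],"slide":[0.482,-0.317,0.059],"hand":0.6},
  {"dr":[-26.08,12.81,-51.56],"slide":[0.482,-0.317,0.059],"hand":0.6},
  {"dr":[-26.08,12.81,-51.56],"slide":[0.482,-0.317,0.059],"hand":0.6},
  {"dr":[-26.08,12.81,-51.56],"slide":[0.482,-0.317,0.059],"hand":0.6},
  {"dr":[-26.08,12.81,-51.56],"slide":[0.482,-0.317,0.059],"hand":0.6},
  {"dr":[-26.08,12.81,-51.56],"slide":[0.482,-0.317,0.059],"hand":0.6},
  {"dr":[-26.08,12.81,-51.56],"slide":[0.482,-0.317,0.059],"hand":0.6},
  {"dr":[-26.08,12.81,-51.56],"slide":[0.482,-0.317,0.059],"hand":0.6},
  {"dr":[-26.08,12.81,-51.56],"slide":[0.482,-0.317,0.059],"hand":0.6},
  {"dr":[-26.08,12.81,-51.56],"slide":[0.482,-0.317,0.059],"hand":0.6},
])

```text
t: 1.6
ee_pos: [555.2, -185.2, 182.1]
tool_rot: [152.0, 0.1, 68.9]
force: [-0.1, 0.3, 0.4]
grip_width: 0.6
grasp_force: 0.0
```

```bash
python3 - <<'E'
from h import *
n,R=lidR(-21);c=np.array([611.4,-203.8,70.9])
print(r.get_obs()['t'],r.get_obs()['q'].round(1))
move(c+26*n,R)
a=r.read_camera('side');b=r.read_camera('top');move(c+26*n,R)
f=lambda i,x,y:cv2.resize(i[y:y+100,x:x+100],(400,400),interpolation=cv2.INTER_CUBIC)
cv2.imwrite('pics/p3.png',np.hstack([f(a,180,100),f(b,275,100)]))
E
```

```text
1.6 [ 59.1  -4.8 -43.  119.6  -0.8  36.   -5.2]
at [ 555.2 -185.2  182.1] slide [0.003, -0.0, 0.1] dr [0.01, 0.15, -0.08]
at [ 555.4 -185.3  182.4] slide [0.0031, -0.0004, 0.1001] dr [0.05, 0.16, -0.1]
```

View pics/p3.png

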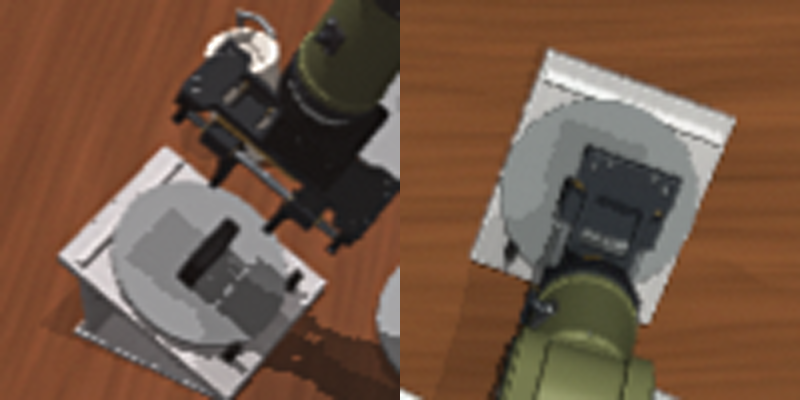

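The gripper is square above the handle with the fingers straddling it along the slope. I'll go in now, slowly at the end.

Call:
carry_out([
  {"dr":[0,0,0],"slide":[0.003,0,0.02],"hand":0.6},
  {"dr":[0,0,0],"slide":[0.003,0,0.04],"hand":0.6},
  {"dr":[0,0,0],"slide":[0.003,0,0.06],"hand":0.6},
  {"dr":[0,0,0],"slide":[0.003,0,0.075],"hand":0.6},
  {"dr":[0,0,0],"slide":[0.003,0,0.085],"hand":0.6},
  {"dr":[0,0,0],"slide":[0.003,0,0.092],"hand":0.6},
  {"dr":[0,0,0],"slide":[0.003,0,0.096],"hand":0.6},
  {"dr":[0,0,0],"slide":[0.003,0,0.1],"hand":0.6},
  {"dr":[0,0,0],"slide":[0.003,0,0.1],"hand":0.6},
  {"dr":[0,0,0],"slide":[0.003,0,0.1],"hand":0.6},
])

```text
t: 2.53
ee_pos: [601.1, -198.2, 94.5]
tool_rot: [151.9, 0.1, 69.0]
force: [0.0, 0.6, 0.0]
grip_width: 0.599
grasp_force: 0.0
```

Call:
carry_out([
  {"dr":[0,0,0],"slide":[0,0,0],"hand":0.4},
  {"dr":[0,0,0],"slide":[0,0,0],"hand":0.3},
  {"dr":[0,0,0],"slide":[0,0,0],"hand":0.25},
  {"dr":[0,0,0],"slide":[0,0,0],"hand":0.2},
  {"dr":[0,0,0],"slide":[0,0,0],"hand":0.1},
  {"dr":[0,0,0],"slide":[0,0,0],"hand":0.0},
  {"dr":[0,0,0],"slide":[0,0,0],"hand":0.0},
  {"dr":[0,0,0],"slide":[0,0,0],"hand":0.0},
  {"dr":[0,0,0],"slide":[0,0,0],"hand":0.0},
  {"dr":[0,0,0],"slide":[0,0,0],"hand":0.0},
  {"dr":[0,0,0],"slide":[0,0,0],"hand":0.0},
], newtons=25)

```text
t: 3.45
ee_pos: [600.9, -197.7, 94.2]
tool_rot: [152.0, 0.1, 69.0]
force: [-5.5, 0.5, 4.5]
grip_width: 0.203
grasp_force: 25.0
```

Gripped on 17.7 mm, so that is the handle. Lifting square to the board.

Call:
carry_out([
  {"dr":[0,0,0],"slide":[0,0,-0.005],"hand":0.0},
  {"dr":[0,0,0],"slide":[0,0,-0.012],"hand":0.0},
  {"dr":[0,0,0],"slide":[0,0,-0.02],"hand":0.0},
  {"dr":[0,0,0],"slide":[0,0,-0.03],"hand":0.0},
  {"dr":[0,0,0],"slide":[0,0,-0.04],"hand":0.0},
  {"dr":[0,0,0],"slide":[0,0,-0.05],"hand":0.0},
  {"dr":[0,0,0],"slide":[0,0,-0.06],"hand":0.0},
  {"dr":[0,0,0],"slide":[0,0,-0.06],"hand":0.0},
  {"dr":[0,0,0],"slide":[0,0,-0.06],"hand":0.0},
])

```text
t: 4.2
ee_pos: [574.9, -187.9, 147.5]
tool_rot: [151.9, 0.1, 69.0]
force: [0.6, -0.3, -1.9]
grip_width: 0.205
grasp_force: 25.0
```

```bash
python3 - <<'E'
from h import *
o=r.get_obs();print(o['t'],o['q'].round(1),o['force'],o['wrist_torque'],o['grip_width'])
c=np.array([611.4,-203.8,70.9])
D=frame([0,0,-1],[np.cos(np.radians(0)),np.sin(np.radians(0)),0])
move([590,0,330],D)
E
```

```text
4.2 [ 60.1   1.6 -46.6 119.4   8.9  31.8 -13.6] [ 0.59105994 -0.27427193 -1.93155021] [ 0.2848406   0.68697194 -0.03381391] 0.20506024638007092
at [ 574.9 -187.9  147.5] slide [0.1804, 0.0391, -0.1864] dr [27.78, 5.27, -20.56]
```

Call:
carry_out([
  {"dr":[0,0,0],"slide":[0,0,-0.02],"hand":0},
  {"dr":[0,0,0],"slide":[0.01,0.004,-0.045],"hand":0},
  {"dr":[1.5,0.3,-1],"slide":[0.03,0.008,-0.07],"hand":0},
  {"dr":[4,0.8,-3],"slide":[0.05,0.012,-0.095],"hand":0},
  {"dr":[8,1.5,-6],"slide":[0.07,0.016,-0.12],"hand":0},
  {"dr":[12,2.3,-9],"slide":[0.09,0.02,-0.14],"hand":0},
  {"dr":[16,3,-12],"slide":[0.11,0.025,-0.155],"hand":0},
  {"dr":[20,3.8,-15],"slide":[0.13,0.03,-0.168],"hand":0},
  {"dr":[23.5,4.5,-17.5],"slide":[0.15,0.034,-0.178],"hand":0},
  {"dr":[26,5,-19.3],"slide":[0.165,0.037,-0.183],"hand":0},
  {"dr":[27.3,5.2,-20.2],"slide":[0.175,0.038,-0.186],"hand":0},
  {"dr":[27.78,5.27,-20.56],"slide":[0.18,0.039,-0.186],"hand":0},
  {"dr":[27.78,5.27,-20.56],"slide":[0.18,0.039,-0.186],"hand":0},
  {"dr":[27.78,5.27,-20.56],"slide":[0.18,0.039,-0.186],"hand":0},
])

```text
t: 5.37
ee_pos: [589.9, -0.6, 328.4]
tool_rot: [-179.9, -0.0, 90.0]
force: [0.2, 0.2, -1.9]
grip_width: 0.208
grasp_force: 25.0
```

```bash
python3 - <<'E'
from h import *
o=r.get_obs();print(o['t'],o['q'].round(1),o['tool_rot'],o['force'],o['wrist_torque'],o['grip_width'])
D=frame([0,0,-1],[1,0,0])
move([615.7,245.4,290],D)
a=r.read_camera('side');b=r.read_camera('top')
cv2.imwrite('pics/side4.png',a);cv2.imwrite('pics/top4.png',b)
f=lambda i,x,y:cv2.resize(i[y:y+120,x:x+120],(400,400),interpolation=cv2.INTER_CUBIC)
cv2.imwrite('pics/p4.png',np.hstack([f(a,160,90),f(b,220,90)]))
E
```

```text
5.3667 [ 43.1  16.8 -56.6  82.5  13.9  88.2 -12.7] [-1.79913717e+02 -4.99713679e-02  9.00104389e+01] [ 0.21930428  0.24358133 -1.88793983] [-0.07109356 -0.08148746 -0.01563327] 0.2084688547402315
at [589.9  -0.6 328.4] slide [0.246, 0.0259, 0.0386] dr [-0.09, -0.05, 0.01]
```

View pics/p4.png

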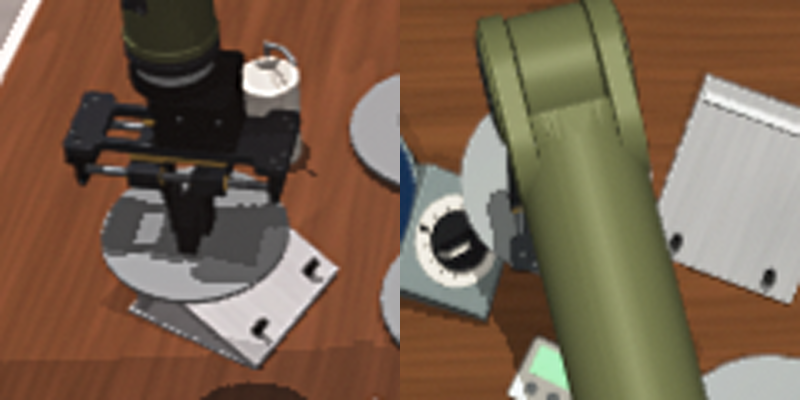

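```bash
python3 - <<'E'
from h import *
im=cv2.imread('pics/side4.png').astype(int)
z=np.zeros(im.shape[:2],bool);g=(np.ptp(im,axis=2)<10)&(im.min(2)>62);z[148:182,186:250]=g[148:182,186:250]
c=cv2.morphologyEx(z.astype(np.uint8),cv2.MORPH_OPEN,np.ones((3,3)));c=big(c)
for h in(302.4,299.4,296.4):
    p=onplane('side',c,np.array([0,0,h]),np.array([0,0,1.]))[:,:2]
    a=p[np.hypot(*(p-[590,-.6]).T)>78]
    f=least_squares(lambda v:np.hypot(a[:,0]-v[0],a[:,1]-v[1])-v[2],[590,0,85],loss='soft_l1')
    f2=least_squares(lambda v:np.hypot(a[:,0]-v[0],a[:,1]-v[1])-84,[590,0],loss='soft_l1')
    print(h,f.x.round(1),f2.x.round(1),len(a),np.abs(f.fun).mean().round(2))
print(c[np.argmin(c[:,0])],c[np.argmax(c[:,0])],c[np.argmax(c[:,1])])
E
```

```text
302.4 [579.4   2.2  89.6] [579.7   8.4] 114 6.86
299.4 [5.809e+02 5.000e-01 8.890e+01] [581.    5.8] 117 7.01
296.4 [582.5  -0.7  87.9] [582.7   3.3] 121 7.23
[191. 159.] [249. 181.] [206. 181.]
```

```bash
python3 - <<'E'
from h import *
im=cv2.imread('pics/side4.png').astype(int)
pts=[]
for row in range(152,180):   # left and right edges of the grey flange by contrast to wood
    for cols in(range(184,222),range(256,225,-1)):
        for x in cols:
            if np.ptp(im[row,x])<12 and im[row,x].min()>60: pts.append((x,row));break
L=[p for p in pts if p[0]<212 and p[1]<176];Rr=[p for p in pts if p[0]>235 and p[1]<163]
print(L[::3],Rr)
c=np.array(L+Rr,float)
for h in(302.4,299.4):
    a=onplane('side',c,np.array([0,0,h]),np.array([0,0,1.]))[:,:2]
    for R in(84,85):
        f=least_squares(lambda v:np.hypot(a[:,0]-v[0],a[:,1]-v[1])-R,[590,0],loss='soft_l1');print(h,R,f.x.round(1),f.fun.round(1).tolist())
E
```

```text
[(194, 152), (192, 155), (192, 158), (191, 161), (191, 164), (192, 167), (193, 170), (196, 173)] [(244, 152), (245, 153), (245, 154), (245, 155), (245, 156), (245, 157), (246, 158), (247, 159), (248, 160), (249, 161), (250, 162)]
302.4 84 [587.    1.5] [0.5, -1.5, 2.4, 0.8, 2.4, 1.3, -2.7, -0.4, -0.9, -1.2, -1.3, -1.2, -0.8, -0.3, 0.5, -1.3, -0.1, 1.3, 0.3, -0.4, -0.7, -0.7, -0.4, 0.2, -3.0, -1.6, -2.9, -3.9, -4.7, -5.3, -2.6, 0.3, 3.3, 6.6, 10.1]
302.4 85 [586.2   0.9] [0.1, -1.9, 2.1, 0.5, 2.1, 1.0, -2.9, -0.6, -1.1, -1.4, -1.4, -1.3, -0.9, -0.3, 0.4, -1.4, -0.2, 1.2, 0.2, -0.5, -0.8, -0.8, -0.5, 0.1, -4.9, -3.6, -4.8, -5.8, -6.6, -7.1, -4.5, -1.6, 1.5, 4.8, 8.3]
299.4 84 [588.1  -1.3] [0.7, -1.4, 2.5, 0.9, 2.5, 1.4, -2.6, -0.3, -0.9, -1.2, -1.3, -1.1, -0.8, -0.2, 0.5, -1.3, -0.1, 1.3, 0.3, -0.4, -0.7, -0.7, -0.4, 0.2, -2.5, -1.1, -2.4, -3.4, -4.2, -4.8, -2.2, 0.7, 3.8, 7.1, 10.5]
299.4 85 [587.4  -1.9] [0.2, -1.9, 2.1, 0.6, 2.2, 1.0, -2.9, -0.6, -1.1, -1.4, -1.4, -1.3, -0.9, -0.3, 0.4, -1.4, -0.2, 1.2, 0.2, -0.5, -0.8, -0.8, -0.5, 0.1, -4.4, -3.0, -4.3, -5.3, -6.1, -6.6, -4.0, -1.1, 2.1, 5.4, 8.8]
```

The lid hangs level in the gripper, and its rim is centred on the TCP within about 2 mm. I'm moving over the bowl.

Call:
carry_out([
  {"dr":[0,0,0],"slide":[0.008,0.001,0.0],"hand":0},
  {"dr":[0,0,0],"slide":[0.025,0.003,0.0],"hand":0},
  {"dr":[0,0,0],"slide":[0.05,0.006,0.0],"hand":0},
  {"dr":[0,0,0],"slide":[0.075,0.009,0.0],"hand":0},
  {"dr":[0,0,0],"slide":[0.1,0.012,0.0],"hand":0},
  {"dr":[0,0,0],"slide":[0.125,0.015,0.0],"hand":0},
  {"dr":[0,0,0],"slide":[0.15,0.017,0.0],"hand":0},
  {"dr":[0,0,0],"slide":[0.175,0.02,0.0],"hand":0},
  {"dr":[0,0,0],"slide":[0.2,0.022,0.005],"hand":0},
  {"dr":[0,0,0],"slide":[0.22,0.024,0.01],"hand":0},
  {"dr":[0,0,0],"slide":[0.235,0.025,0.02],"hand":0},
  {"dr":[0,0,0],"slide":[0.243,0.026,0.03],"hand":0},
  {"dr":[0,0,0],"slide":[0.2465,0.026,0.038],"hand":0},
  {"dr":[0,0,0],"slide":[0.2465,0.026,0.042],"hand":0},
  {"dr":[0,0,0],"slide":[0.2465,0.026,0.044],"hand":0},
  {"dr":[0,0,0],"slide":[0.2465,0.026,0.044],"hand":0},
  {"dr":[0,0,0],"slide":[0.2465,0.026,0.044],"hand":0},
])

```text
t: 6.88
ee_pos: [616.5, 244.7, 286.0]
tool_rot: [-180.0, -0.0, 89.9]
force: [0.6, -0.4, -2.2]
grip_width: 0.204
grasp_force: 25.0
```

```bash
python3 - <<'E'
from h import *
o=r.get_obs();print(o['t'],o['q'].round(1),o['tool_rot'],o['force'],o['grip_width'])
move([615.7,246,232],frame([0,0,-1],[1,0,0]))
a=r.read_camera('side');b=r.read_camera('top')
cv2.imwrite('pics/side5.png',a);cv2.imwrite('pics/top5.png',b)
f=lambda i,x,y:cv2.resize(i[y:y+100,x:x+100],(400,400),interpolation=cv2.INTER_CUBIC)
cv2.imwrite('pics/p5.png',np.hstack([f(a,150,190),f(b,140,90)]))
E
```

```text
6.8833 [ 14.5  28.6 -56.3  75.6  23.5  87.7 -39.3] [-1.79997286e+02 -2.15708897e-02  8.98849631e+01] [ 0.59318942 -0.42301271 -2.24244663] 0.20395613634563864
at [616.5 244.7 286. ] slide [0.0013, -0.0008, 0.054] dr [-0.0, -0.02, -0.12]
```

View pics/p5.png

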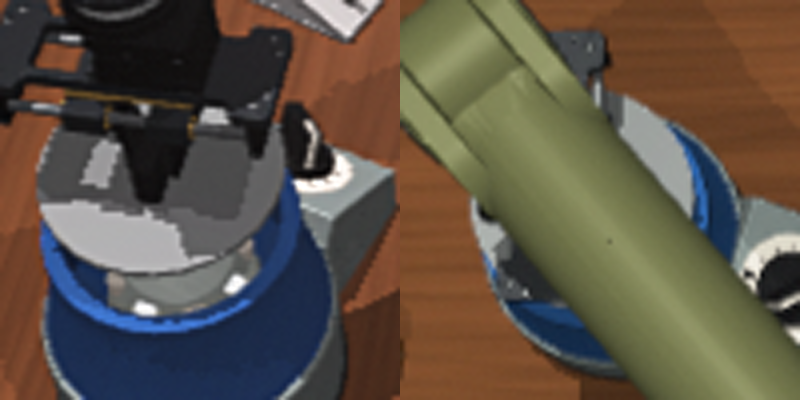

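```bash
python3 - <<'E'
from h import *
im=cv2.imread('pics/side5.png').astype(int)
g=(np.ptp(im,axis=2)<14)&(im.min(2)>60)
pts=[]
for row in range(226,254):
    xs=[x for x in range(156,226) if g[row,x] and g[row,min(x+1,225)] ]
    if xs: pts.append((xs[0],row,0))
    xr=[x for x in range(225,175,-1) if g[row,x] and g[row,x-1]]
    if xr: pts.append((xr[0]if 1 else 0,row,1))
c=np.array(pts,float);print([(int(a),int(b)) for a,b,_ in pts])
for h in(259.7,257):
    a=onplane('side',c[:,:2],np.array([0,0,h]),np.array([0,0,1.]))[:,:2]
    for R in(None,84.5):
        f=least_squares(lambda v:np.hypot(a[:,0]-v[0],a[:,1]-v[1])-(R or v[2]),[616,245,84],loss='soft_l1',f_scale=.7);print(h,f.x.round(1),f.fun.round(1).tolist())
E
```

```text
[(162, 226), (220, 226), (161, 227), (220, 227), (161, 228), (220, 228), (160, 229), (220, 229), (160, 230), (221, 230), (160, 231), (220, 231), (160, 232), (220, 232), (160, 233), (220, 233), (160, 234), (220, 234), (160, 235), (220, 235), (160, 236), (225, 236), (160, 237), (219, 237), (159, 238), (219, 238), (160, 239), (219, 239), (160, 240), (218, 240), (160, 241), (218, 241), (160, 242), (217, 242), (161, 243), (216, 243), (161, 244), (216, 244), (161, 245), (215, 245), (162, 246), (214, 246), (163, 247), (214, 247), (164, 248), (212, 248), (164, 249), (212, 249), (165, 250), (211, 250), (166, 251), (210, 251), (167, 252), (209, 252), (168, 253), (211, 253)]
259.7 [614.5 246.9  82.4] [0.6, 0.9, 1.9, 0.3, 0.7, -0.2, 2.3, -0.6, 1.4, 1.9, 0.5, -0.9, -0.1, -0.8, -0.7, -0.6, -1.1, -0.3, -1.3, 0.2, -1.5, 14.2, -1.5, -1.2, 1.4, -0.3, -1.0, 0.7, -0.6, -0.8, -0.0, 0.5, 0.7, -0.7, -1.0, -1.6, -0.0, 0.0, 1.0, -0.6, -0.0, -1.0, -0.9, 0.9, -1.5, -1.3, 0.1, 0.9, -0.1, 1.2, -0.1, 1.6, 0.2, 2.3, 0.7, 8.3]
259.7 [614.9 243.6  84. ] [-2.2, -2.2, -0.7, -2.7, -1.9, -3.0, -0.1, -3.3, -0.9, -0.6, -1
[... 243 characters left out ...]
7, 2.6, 1.3, 8.5]
257 [615.3 245.   82.6] [0.6, 0.9, 1.9, 0.3, 0.7, -0.2, 2.3, -0.6, 1.4, 1.9, 0.6, -0.9, -0.1, -0.8, -0.7, -0.6, -1.1, -0.3, -1.3, 0.2, -1.5, 14.2, -1.5, -1.2, 1.4, -0.3, -1.0, 0.7, -0.6, -0.8, -0.0, 0.5, 0.7, -0.7, -1.0, -1.6, -0.0, 0.0, 1.0, -0.6, -0.0, -1.0, -0.9, 0.9, -1.5, -1.3, 0.1, 0.9, -0.1, 1.2, -0.1, 1.6, 0.2, 2.3, 0.7, 8.3]
257 [615.7 242.1  84. ] [-1.9, -1.8, -0.5, -2.3, -1.6, -2.7, 0.1, -3.0, -0.7, -0.3, -1.4, -3.0, -2.0, -2.8, -2.4, -2.5, -2.7, -2.0, -2.8, -1.5, -2.8, 12.6, -2.7, -2.6, 0.2, -1.6, -2.0, -0.5, -1.5, -1.8, -0.8, -0.5, -0.0, -1.5, -1.5, -2.3, -0.5, -0.6, 0.7, -1.1, -0.2, -1.4, -1.0, 0.7, -1.5, -1.4, 0.3, 0.9, 0.1, 1.2, 0.3, 1.8, 0.6, 2.5, 1.2, 8.5]
```

The fitted lid centre is about (614.8, 245.5) against the rim's (615.8, 245.4), so it is centred within 1–2 mm. Lowering.

Call:
carry_out([
  {"dr":[0,0,0],"slide":[0.0005,0,0.006],"hand":0},
  {"dr":[0,0,0],"slide":[0.0005,0,0.014],"hand":0},
  {"dr":[0,0,0],"slide":[0.0005,0,0.022],"hand":0},
  {"dr":[0,0,0],"slide":[0.0005,0,0.03],"hand":0},
  {"dr":[0,0,0],"slide":[0.0005,0,0.035],"hand":0},
  {"dr":[0,0,0],"slide":[0.0005,0,0.039],"hand":0},
  {"dr":[0,0,0],"slide":[0.0005,0,0.042],"hand":0},
  {"dr":[0,0,0],"slide":[0.0005,0,0.044],"hand":0},
  {"dr":[0,0,0],"slide":[0.0005,0,0.046],"hand":0},
  {"dr":[0,0,0],"slide":[0.0005,0,0.048],"hand":0},
  {"dr":[0,0,0],"slide":[0.0005,0,0.05],"hand":0},
  {"dr":[0,0,0],"slide":[0.0005,0,0.05],"hand":0},
  {"dr":[0,0,0],"slide":[0.0005,0,0.05],"hand":0},
])

```text
t: 8.07
ee_pos: [615.8, 246.8, 235.7]
tool_rot: [-180.0, -0.0, 90.0]
force: [-0.7, -0.6, -2.3]
grip_width: 0.203
grasp_force: 25.0
```

Call:
carry_out([
  {"dr":[0,0,0],"slide":[0,0,0.0005],"hand":0},
  {"dr":[0,0,0],"slide":[0,0,0.001],"hand":0},
  {"dr":[0,0,0],"slide":[0,0,0.0015],"hand":0},
  {"dr":[0,0,0],"slide":[0,0,0.002],"hand":0},
  {"dr":[0,0,0],"slide":[0,0,0.002],"hand":0},
])

```text
t: 8.48
ee_pos: [615.8, 246.8, 233.6]
tool_rot: [-180.0, -0.1, 90.0]
force: [-0.1, 0.4, -3.0]
grip_width: 0.207
grasp_force: 25.0
```

Call:
carry_out([
  {"dr":[0,0,0],"slide":[0,0,0.0004],"hand":0},
  {"dr":[0,0,0],"slide":[0,0,0.0008],"hand":0},
  {"dr":[0,0,0],"slide":[0,0,0.0012],"hand":0},
  {"dr":[0,0,0],"slide":[0,0,0.0012],"hand":0},
])

```text
t: 8.82
ee_pos: [615.9, 246.7, 233.2]
tool_rot: [-180.0, -0.1, 90.0]
force: [-2.0, -1.0, 3.2]
grip_width: 0.203
grasp_force: 25.0
```

Call:
carry_out([
  {"dr":[0,0,0],"slide":[0,0,0.0003],"hand":0},
  {"dr":[0,0,0],"slide":[0,0,0.0006],"hand":0},
  {"dr":[0,0,0],"slide":[0,0,0.0008],"hand":0},
  {"dr":[0,0,0],"slide":[0,0,0.0008],"hand":0},
])

```text
t: 9.15
ee_pos: [615.9, 246.7, 233.2]
tool_rot: [180.0, -0.0, 90.0]
force: [-2.3, -3.2, 7.4]
grip_width: 0.203
grasp_force: 25.0
```

Contact at TCP z 233.2, against about 232 expected for fully home and about 240 if the step were on the rim, so it is seated. Releasing.

Call:
carry_out([
  {"dr":[0,0,0],"slide":[0,0,-0.0006],"hand":0.0},
  {"dr":[0,0,0],"slide":[0,0,-0.0006],"hand":0.25},
  {"dr":[0,0,0],"slide":[0,0,-0.0006],"hand":0.4},
  {"dr":[0,0,0],"slide":[0,0,-0.0006],"hand":0.6},
  {"dr":[0,0,0],"slide":[0,0,-0.0006],"hand":0.6},
  {"dr":[0,0,0],"slide":[0,0,-0.0006],"hand":0.6},
  {"dr":[0,0,0],"slide":[0,0,-0.0006],"hand":0.6},
  {"dr":[0,0,0],"slide":[0,0,-0.01],"hand":0.6},
  {"dr":[0,0,0],"slide":[0,0,-0.025],"hand":0.6},
  {"dr":[0,0,0],"slide":[0,0,-0.05],"hand":0.6},
  {"dr":[0,0,0],"slide":[0,0,-0.08],"hand":0.6},
  {"dr":[0,0,0],"slide":[0,0,-0.11],"hand":0.6},
  {"dr":[0,0,0],"slide":[0,0,-0.11],"hand":0.6},
])

```text
t: 10.23
ee_pos: [617.2, 248.5, 349.2]
tool_rot: [179.5, -0.3, 90.0]
force: [0.4, 0.4, -0.5]
grip_width: 0.6
grasp_force: 0.0
```

```bash
cat >>h.py <<'E'
y=np.radians(73);X=np.array([np.cos(y),np.sin(y),0]);Y=np.array([-X[1],X[0],0]);S=X*np.cos(np.pi/6)+np.array([0,0,.5]);N=-X*.5+np.array([0,0,np.cos(np.pi/6)])
K=np.array([570.5,98.2,72.3])
def knobR(deg):  # bar at deg from S towards Y; closing line across the bar
    a=np.radians(deg);return frame(-N,np.sin(a)*S-np.cos(a)*Y)
E
python3 - <<'E'
from h import *
o=r.get_obs();print(o['t'],o['q'].round(1),o['tool_rot'],o['force'])
print(knobR(44).as_euler('xyz',degrees=True),'y axis',knobR(44).as_matrix()[:,1].round(2),'y end',knobR(0).as_matrix()[:,1].round(2))
move(K+150*N,knobR(44))
a=r.read_camera('side');b=r.read_camera('top')
cv2.imwrite('pics/side6.png',a);cv2.imwrite('pics/top6.png',b)
E
```

```text
10.2333 [ 13.2  27.6 -56.8  69.3  22.9  93.8 -38.5] [179.53171902  -0.33306247  90.0126209 ] [ 0.37370042  0.42988407 -0.52680223]
[158.14619408 -21.07992485 121.1143863 ] y axis [0.86 0.36 0.35] y end [ 0.96 -0.29  0.  ]
at [617.2 248.5 349.2] slide [-0.2229, -0.0699, 0.1451] dr [-14.84, 25.86, -26.29]
```

Call:
carry_out([
  {"dr":[-0.5,0.8,-0.8],"slide":[-0.015,-0.005,0.0],"hand":0.6},
  {"dr":[-1.5,2.6,-2.6],"slide":[-0.04,-0.012,0.005],"hand":0.6},
  {"dr":[-3,5.2,-5.2],"slide":[-0.07,-0.022,0.015],"hand":0.6},
  {"dr":[-5,8.6,-8.6],"slide":[-0.1,-0.031,0.03],"hand":0.6},
  {"dr":[-7,12,-12],"slide":[-0.13,-0.04,0.05],"hand":0.6},
  {"dr":[-9,15.5,-15.5],"slide":[-0.155,-0.05,0.07],"hand":0.6},
  {"dr":[-11,19,-19.3],"slide":[-0.18,-0.057,0.09],"hand":0.6},
  {"dr":[-13,22.6,-22.9],"slide":[-0.2,-0.064,0.11],"hand":0.6},
  {"dr":[-14.84,25.86,-26.29],"slide":[-0.215,-0.068,0.13],"hand":0.6},
  {"dr":[-14.84,25.86,-26.29],"slide":[-0.223,-0.07,0.145],"hand":0.6},
  {"dr":[-14.84,25.86,-26.29],"slide":[-0.223,-0.07,0.145],"hand":0.6},
  {"dr":[-14.84,25.86,-26.29],"slide":[-0.223,-0.07,0.145],"hand":0.6},
  {"dr":[-14.84,25.86,-26.29],"slide":[-0.223,-0.07,0.145],"hand":0.6},
])

```text
t: 11.42
ee_pos: [546.0, 25.4, 197.2]
tool_rot: [158.7, -21.1, 121.0]
force: [0.3, 0.5, -0.1]
grip_width: 0.598
grasp_force: 0.0
```

```bash
python3 - <<'E'
from h import *
o=r.get_obs();print(o['t'],o['q'].round(1),o['tool_rot'])
move(K+34*N,knobR(44))
a=r.read_camera('side');b=r.read_camera('top')
cv2.imwrite('pics/side7.png',a);cv2.imwrite('pics/top7.png',b)
for n,im in(('side',a),('top',b)):
    g=(np.ptp(im.astype(int),axis=2)<14)&(im.min(2)>75);z=np.zeros_like(g);s=(slice(215,270),slice(150,235)) if n=='side' else (slice(110,182),slice(155,222));z[s]=g[s]
    c=big(cv2.morphologyEx(z.astype(np.uint8),2,np.ones((3,3))));p=onplane(n,c,np.array([0,0,206.]),np.array([0,0,1.]))
    f=least_squares(lambda v:np.hypot(p[:,0]-v[0],p[:,1]-v[1])-v[2],[616,245,85],loss='soft_l1',f_scale=.5);print(n,f.x.round(1),np.median(np.abs(f.fun)).round(2))
f=lambda i,x,y:cv2.resize(i[y:y+120,x:x+120],(400,400),interpolation=cv2.INTER_CUBIC)
cv2.imwrite('pics/p7.png',np.hstack([f(a,150,180),f(b,150,90)]))
E
```

```text
11.4167 [ 75.2  18.1 -70.8 106.6 -13.6  62.4  38.9] [158.72320568 -21.13668841 120.98402736]
at [546.   25.4 197.2] slide [0.0014, 0.0054, 0.1125] dr [-0.53, -0.01, -0.13]
side [614.8 245.7  82.7] 0.7
top [615.2 245.   81.7] 0.76
```

View pics/p7.png

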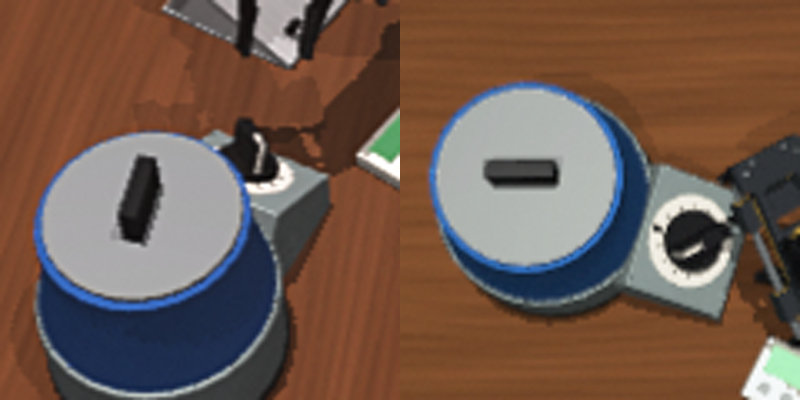

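Both views show the lid seated concentric, with its centre at about (615.0, 245.4). The gripper is waiting in front of the knob. I'll check that the arm has settled before going in.

Call:
carry_out([
  {"dr":[0,0,0],"slide":[0,0,0],"hand":0.6},
  {"dr":[0,0,0],"slide":[0,0,0],"hand":0.6},
  {"dr":[0,0,0],"slide":[0,0,0],"hand":0.6},
])

```text
t: 11.77
ee_pos: [546.1, 24.7, 197.1]
tool_rot: [158.8, -21.0, 121.0]
force: [0.1, 0.7, 0.2]
grip_width: 0.599
grasp_force: 0.0
```

```bash
python3 - <<'E'
from h import *
o=r.get_obs();print(o['t'],o['q'].round(1),o['qvel'].round(2))
move(K+36*N,knobR(44))
E
```

```text
11.7667 [ 75.1  18.1 -70.7 106.6 -13.6  62.4  39. ] [0.39 0.31 0.34 0.2  0.11 0.02 0.08]
at [546.1  24.7 197.1] slide [0.0023, 0.0056, 0.1107] dr [-0.56, 0.09, -0.08]
```

Call:
carry_out([
  {"dr":[-0.5,0,0],"slide":[0.002,0.0055,0.015],"hand":0.6},
  {"dr":[-0.5,0,0],"slide":[0.002,0.0055,0.03],"hand":0.6},
  {"dr":[-0.5,0,0],"slide":[0.002,0.0055,0.045],"hand":0.6},
  {"dr":[-0.5,0,0],"slide":[0.002,0.0055,0.06],"hand":0.6},
  {"dr":[-0.5,0,0],"slide":[0.002,0.0055,0.075],"hand":0.6},
  {"dr":[-0.5,0,0],"slide":[0.002,0.0055,0.085],"hand":0.6},
  {"dr":[-0.5,0,0],"slide":[0.002,0.0055,0.095],"hand":0.6},
  {"dr":[-0.5,0,0],"slide":[0.002,0.0055,0.103],"hand":0.6},
  {"dr":[-0.5,0,0],"slide":[0.002,0.0055,0.108],"hand":0.6},
  {"dr":[-0.5,0,0],"slide":[0.002,0.0055,0.111],"hand":0.6},
  {"dr":[-0.5,0,0],"slide":[0.002,0.0055,0.111],"hand":0.6},
  {"dr":[-0.5,0,0],"slide":[0.002,0.0055,0.111],"hand":0.6},
  {"dr":[-0.5,0,0],"slide":[0.002,0.0055,0.111],"hand":0.6},
])

```text
t: 12.85
ee_pos: [564.9, 79.6, 103.5]
tool_rot: [158.3, -21.1, 120.9]
force: [-6.5, -4.0, 10.4]
grip_width: 0.6
grasp_force: 5.8
```

```bash
python3 - <<'E'
from h import *
o=r.get_obs();print(o['t'],o['q'].round(1),o['force'],o['wrist_torque'])
move(K+36*N,knobR(44))
a=r.read_camera('side');b=r.read_camera('top');cv2.imwrite('pics/top8.png',b)
f=lambda i,x,y:cv2.resize(i[y:y+80,x:x+80],(400,400),interpolation=cv2.INTER_CUBIC)
cv2.imwrite('pics/p8.png',np.hstack([f(a,190,180),f(b,200,120)]))
E
```

```text
12.85 [ 61.5  26.3 -64.1 111.   -7.1  48.6  32.8] [-6.45453673 -4.04127882 10.38917421] [-0.05727792  0.83327676  0.60372885]
at [564.9  79.6 103.5] slide [0.0009, 0.0008, 0.0007] dr [-0.11, 0.02, -0.22]
```

View pics/p8.png

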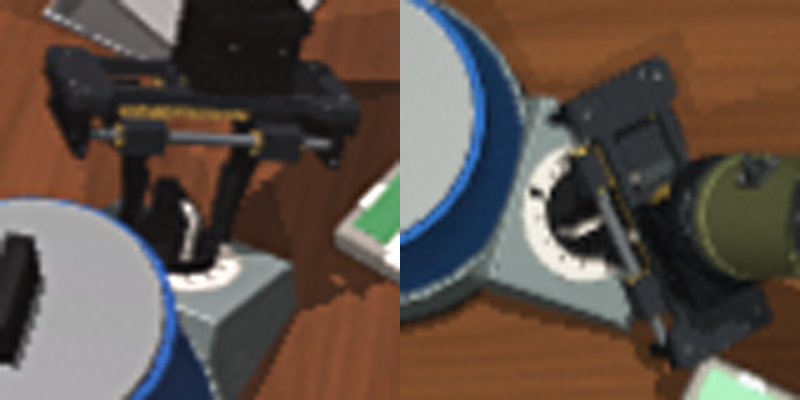

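The fingers straddle the bar. The 13 N push along the panel normal means a fingertip touches the disc, so I'll back off 5 mm and then close gently.

Call:
carry_out([
  {"dr":[0,0,0],"slide":[0,0,-0.003],"hand":0.6},
  {"dr":[0,0,0],"slide":[0,0,-0.005],"hand":0.6},
  {"dr":[0,0,0],"slide":[0,0,-0.005],"hand":0.6},
  {"dr":[0,0,0],"slide":[0,0,-0.005],"hand":0.6},
])

```text
t: 13.28
ee_pos: [564.6, 77.3, 107.1]
tool_rot: [158.2, -21.1, 120.9]
force: [0.6, 0.9, 0.8]
grip_width: 0.6
grasp_force: 0.0
```

Call:
carry_out([
  {"dr":[0,0,0],"slide":[0,0,0],"hand":0.4},
  {"dr":[0,0,0],"slide":[0,0,0],"hand":0.3},
  {"dr":[0,0,0],"slide":[0,0,0],"hand":0.25},
  {"dr":[0,0,0],"slide":[0,0,0],"hand":0.22},
  {"dr":[0,0,0],"slide":[0,0,0],"hand":0.2},
  {"dr":[0,0,0],"slide":[0,0,0],"hand":0.1},
  {"dr":[0,0,0],"slide":[0,0,0],"hand":0},
  {"dr":[0,0,0],"slide":[0,0,0],"hand":0},
  {"dr":[0,0,0],"slide":[0,0,0],"hand":0},
], newtons=20)

```text
t: 14.03
ee_pos: [566.1, 78.2, 107.7]
tool_rot: [158.0, -21.0, 120.9]
force: [5.4, 3.0, -3.2]
grip_width: 0.186
grasp_force: 20.0
```

```bash
python3 - <<'E'
from h import *
o=r.get_obs();R=Ro.from_euler('xyz',o['tool_rot'],degrees=True)
print(o['t'],'force tool',R.inv().apply(o['force']).round(1),'torque tool',R.inv().apply(o['wrist_torque']).round(2))
d=o['ee_pos']-K;print('TCP in panel S,Y,N',(d@S).round(1),(d@Y).round(1),(d@N).round(1))
yy=R.as_matrix()[:,1];print('bar angle by pads',np.degrees(np.arctan2(yy@S,-yy@Y)).round(1))
E
```

```text
14.0333 force tool [-1.4  4.7  5. ] torque tool [-0.78 -0.69 -0.1 ]
TCP in panel S,Y,N 0.0 -1.6 40.9
bar angle by pads 43.8
```

Call:
carry_out([
  {"dr":[0,0,0],"slide":[0,0,0],"hand":0},
  {"dr":[0,0,0],"slide":[0,0,0],"hand":0},
  {"dr":[0,0,2],"slide":[0,0,0],"hand":0},
  {"dr":[0,0,4],"slide":[0,0,0],"hand":0},
  {"dr":[0,0,6],"slide":[0,0,0],"hand":0},
  {"dr":[0,0,8],"slide":[0,0,0],"hand":0},
  {"dr":[0,0,10],"slide":[0,0,0],"hand":0},
  {"dr":[0,0,12],"slide":[0,0,0],"hand":0},
  {"dr":[0,0,14],"slide":[0,0,0],"hand":0},
  {"dr":[0,0,16],"slide":[0,0,0],"hand":0},
  {"dr":[0,0,18],"slide":[0,0,0],"hand":0},
  {"dr":[0,0,20],"slide":[0,0,0],"hand":0},
  {"dr":[0,0,20],"slide":[0,0,0],"hand":0},
], newtons=45)

```text
t: 15.12
ee_pos: [565.2, 78.0, 107.4]
tool_rot: [166.8, -27.2, 99.9]
force: [2.2, 1.2, -0.3]
grip_width: 0.179
grasp_force: 45.0
```

```bash
cat >>h.py <<'E'
def kstat():
    o=r.get_obs();R=Ro.from_euler('xyz',o['tool_rot'],degrees=True)
    print(o['t'],o['q'].round(1),'force tool',R.inv().apply(o['force']).round(1),'torque tool',R.inv().apply(o['wrist_torque']).round(2))
    d=o['ee_pos']-K;yy=R.as_matrix()[:,1];print('S,Y,N',(d@S).round(1),(d@Y).round(1),(d@N).round(1),'angle by pads',np.degrees(np.arctan2(yy@S,-yy@Y)).round(1),'width',o['grip_width'])
    move(o['ee_pos'],knobR(0))
E
python3 -c "
from h import *
kstat()"
```

```text
15.1167 [ 58.8  23.5 -59.9 111.  -11.6  49.2  16.3] force tool [0.6 2.2 1.1] torque tool [-0.5  -0.38 -0.04]
S,Y,N -0.6 -0.8 40.9 angle by pads 23.8 width 0.1785299083675314
at [565.2  78.  107.4] slide [0.0, 0.0, 0.0] dr [0.1, 0.04, 23.77]
```

Call:
carry_out([
  {"dr":[0,0,2],"slide":[0,0,0],"hand":0},
  {"dr":[0,0,4],"slide":[0,0,0],"hand":0},
  {"dr":[0,0,6],"slide":[0,0,0],"hand":0},
  {"dr":[0,0,8],"slide":[0,0,0],"hand":0},
  {"dr":[0,0,10],"slide":[0,0,0],"hand":0},
  {"dr":[0,0,12],"slide":[0,0,0],"hand":0},
  {"dr":[0,0,14],"slide":[0,0,0],"hand":0},
  {"dr":[0,0,16],"slide":[0,0,0],"hand":0},
  {"dr":[0,0,18],"slide":[0,0,0],"hand":0},
  {"dr":[0,0,20],"slide":[0,0,0],"hand":0},
  {"dr":[0,0,22],"slide":[0,0,0],"hand":0},
  {"dr":[0,0,23.8],"slide":[0,0,0],"hand":0},
  {"dr":[0,0,23.8],"slide":[0,0,0],"hand":0},
  {"dr":[0,0,23.8],"slide":[0,0,0],"hand":0},
  {"dr":[0,0,23.8],"slide":[0,0,0],"hand":0},
])

```text
t: 16.37
ee_pos: [564.1, 78.1, 107.2]
tool_rot: [-180.0, -30.0, 73.1]
force: [-2.7, -0.2, 5.5]
grip_width: 0.18
grasp_force: 45.0
```

```bash
python3 -c "
from h import *
kstat()"
```

```text
16.3667 [ 54.9  21.1 -54.7 111.1 -15.7  49.8  -4.2] force tool [ 1.9 -2.6 -5.3] torque tool [ 0.5  -0.03 -0.1 ]
S,Y,N -0.8 0.3 40.8 angle by pads 0.1 width 0.18024759268666765
at [564.1  78.1 107.2] slide [0.0, 0.0, 0.0] dr [-0.05, 0.04, 0.08]
```

Release and back out along the knob axis.

Call:
carry_out([
  {"dr":[0,0,0],"slide":[0,0,0],"hand":0.25},
  {"dr":[0,0,0],"slide":[0,0,0],"hand":0.4},
  {"dr":[0,0,0],"slide":[0,0,0],"hand":0.6},
  {"dr":[0,0,0],"slide":[0,0,0],"hand":0.6},
  {"dr":[0,0,0],"slide":[0,0,0],"hand":0.6},
  {"dr":[0,0,0],"slide":[0,0,-0.01],"hand":0.6},
  {"dr":[0,0,0],"slide":[0,0,-0.03],"hand":0.6},
  {"dr":[0,0,0],"slide":[0,0,-0.055],"hand":0.6},
  {"dr":[0,0,0],"slide":[0,0,-0.085],"hand":0.6},
  {"dr":[0,0,0],"slide":[0,0,-0.115],"hand":0.6},
  {"dr":[0,0,0],"slide":[0,0,-0.145],"hand":0.6},
  {"dr":[0,0,0],"slide":[0,0,-0.17],"hand":0.6},
  {"dr":[0,0,0],"slide":[0,0,-0.19],"hand":0.6},
  {"dr":[0,0,0],"slide":[0,0,-0.2],"hand":0.6},
  {"dr":[0,0,0],"slide":[0,0,-0.2],"hand":0.6},
  {"dr":[0,0,0],"slide":[0,0,-0.2],"hand":0.6},
])

```text
t: 17.7
ee_pos: [535.0, -17.8, 280.0]
tool_rot: [180.0, -29.9, 73.0]
force: [-0.4, 0.5, -0.9]
grip_width: 0.606
grasp_force: 0.0
```

```bash
python3 - <<'E'
from h import *
print(r.get_obs()['force'],r.get_obs()['qvel'].round(1))
a=r.read_camera('side');b=r.read_camera('top');cv2.imwrite('pics/top9.png',b);cv2.imwrite('pics/side9.png',a)
cv2.imwrite('pics/p9.png',np.hstack([cv2.resize(b[138:182,215:260],(400,391),interpolation=cv2.INTER_CUBIC),cv2.resize(a[180:290,155:267],(400,391),interpolation=cv2.INTER_CUBIC)]))
for n,im in(('side',a),('top',b)):
    g=(np.ptp(im.astype(int),axis=2)<14)&(im.min(2)>75);z=np.zeros_like(g);s=(slice(215,270),slice(150,235)) if n=='side' else (slice(110,182),slice(155,222));z[s]=g[s]
    c=big(cv2.morphologyEx(z.astype(np.uint8),2,np.ones((3,3))));p=onplane(n,c,np.array([0,0,206.]),np.array([0,0,1.]))
    f=least_squares(lambda v:np.hypot(p[:,0]-v[0],p[:,1]-v[1])-v[2],[616,245,85],loss='soft_l1',f_scale=.5);print(n,f.x.round(1))
E
```

```text
[-0.36538804  0.49671519 -0.94210075] [-0.9  0.9 -0.6  1.7 -0.  -0.1 -0.1]
side [614.8 245.7  82.7]
top [615.1 245.   81.8]
```

View pics/p9.png

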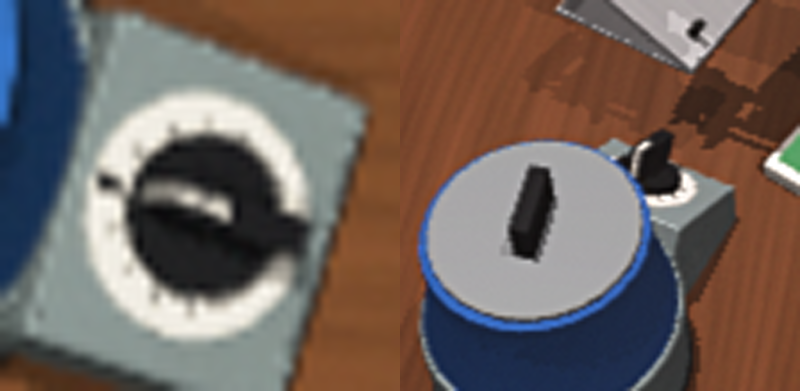

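```bash
python3 - <<'E'
from h import *
b=cv2.imread('pics/top9.png').astype(int)
print(b[156:166,228:252].max(2))
P=lambda l:np.array([(215+x*45/400-.5,138+y*44/391-.5) for x,y in l])
for kk in(K,K+4*N):
  q=onplane('top',P([(228,212),(200,198),(178,190)]),kk+42*N,N)-kk;print('line',np.c_[q@S,q@Y].round(1).tolist())
  q=onplane('top',P([(108,181),(200,215)]),kk,N)-kk;print('mark,centre',np.c_[q@S,q@Y].round(1).tolist())
  q=onplane('top',P([(306,225),(300,252),(303,238)]),kk+42*N,N)-kk;print('back end',np.c_[q@S,q@Y].round(1).tolist())
E
```

```text
[[240 238 214  66  32  34  33  34  33  30  32  34  34  33  34  33  77 181
  240 235 186 149 149 149]
 [227 231 112  32  29  28  28  30  31  29  30  31  31  32  31  34  44 123
  229 240 233 154 147 149]
 [135 221  43  66  79  81  87  70  53  30  30  27  28  30  33  33  34  63
  159 237 234 173 146 149]
 [140 161  55 111 131 134 147 146 152 106  55  50  26  24  29  30  30  57
  141 225 231 184 145 145]
 [201  75  49  88  88  88 105 174 218 172 136 152 104  32  30  29  26  30
  106 223 216 170 144 145]
 [229  66  31  26  19  24  26  43  78 105 186 221 183  34  34  35  31  29
   94 197 195 168 134 146]
 [221  48  29  29  21  14  16  22  31  31  42 100 161  34  33  33  35  34
   36  47  84 127 125 143]
 [202  92  33  35  33  23  20  16  14  17  27  27  32  31  34  33  33  32
   33  33  33  55 110 128]
 [232 127  31  35  33  33  27  27  23  16  21  16  18  24  28  31  34  35
   35  33  35  66 130 141]
 [234 165  27  34  32  35  33  32  34  25  27  24  18  15  18  18  29  27
   32  34  39  81 146 105]]
line [[7.6, 0.3], [20.3, -1.1], [29.8, -1.1]]
mark,centre [[39.9, -1.2], [-0.9, -0.8]]
back end [[-25.2, -5.1], [-26.0, 5.4], [-25.5, -0.0]]
line [[9.4, 0.9], [22.1, -0.5], [31.6, -0.6]]
mark,centre [[41.7, -0.7], [0.9, -0.3]]
back end [[-23.3, -4.5], [-24.0, 6.0], [-23.6, 0.6]]
```

The pointer line and bar ends lie within about 1–2° of the index direction (tolerance 6°). The lid is unmoved and the arm is clear, so I'm handing in.

```bash
python3 -c "
from station import r
print(r.job_done())"
```

```text
the job is handed in; nothing more can be done
None
```

I lowered the lid onto the bowl and let go, and the camera fits put it within about 1 mm of centre. I then turned the knob clockwise about 44°, to within about 2° of the long index mark. The job is handed in at about 18 s, but the hand-in returned no verdict.

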